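# Put the slide rack back in its empty box

### The arm

A 6-joint arm with a two-finger parallel gripper is mounted at the origin on the work surface. World frame = base frame: x ahead of the robot, y to its left, z up, the work surface at z = 0. Lengths are in m, angles in rad, forces in N, time in s.
With the tool pointing down it reaches from about 0.3 to 0.775 m from the base axis. Payload 14.6 kg.
Tool frame: the origin (TCP) lies midway between the tips of the shut fingers; the grasp point (between the pads) lies 19 mm behind it (tcp_to_grasp is the distance from the TCP to the grasp point, in m); z points along the fingers, y is the line along which they close (so a half turn about z gives the same grasp; the last joint's range is limited). The gripper opens to 94 mm and grips with 3 to 60 N. Pads are 16 mm wide; open, the fingers measure 119 mm over their backs; the gripper's body (75 mm by 177 mm) begins 78 mm behind the grasp point.
Start: joints at [-1.246, 0.3, 1.521, -0, 1.321, -0.067], TCP at [0.21, -0.508, 0.205] pointing down, gripper open.
Joint ranges: [-3.03, 3.03], [-0.79, 2.21], [0.23, 2.52], [-1.04, 4.18], [0, 3.07], [-2.55, 2.55]. Speed limits (rad/s): [2.22, 2.22, 2.57, 3.14, 3.14, 3.14].

### API

Orientations are given as [roll, pitch, yaw] about the fixed x, y, z axes, in that order (R = Rz(yaw) Ry(pitch) Rx(roll)).
In Python, from station import * gives the robot as it stands.
- The arm moves only by the tool send_rows, never from a script. Its argument "motion" is a list of rows, each a list of 3 entries, a list of its own where there are three numbers: the shift along the tool's x, y, z in units of 0.03 m (1.0 is 0.03 m), then the turn, a rotation vector about the tool's x, y, z in units of 0.12 rad (1.0 is 0.12 rad), then the opening, from -1 (shut) to 1 (fully open). In form: [[[x, y, z], [rx, ry, rz], grip], ...]. A call has 1 to 12 rows; each row shifts and turns the commanded pose from where the row before left it, along the tool's axes as they then stand; what a row does not reach is not made up. A row lasts 1/10 s, in which the tool goes at most 50 mm and 8.59 degrees, less where a joint would pass 70% of its speed; a pose out of reach is approached as far as the arm can. A call with a number of a shift or a turn outside -1 to 1 is refused whole. A call with a gripper value outside its range is refused whole. The fingers move at their own pace and stop on an object; "squeeze" is the grip in N (left out, the last holds). Time passes only in rows, so rows that do not move let the fingers close. It gives the time, the measured TCP pose, the force, the opening and the grip force at its end, in the units of the state.
- get_obs(): the state, without advancing time (a new reading comes with each control period).
- camera(name): name is "side" or "top"; returns a dict with "pixels" (480x640x3 uint8, red, green, blue), "depth" (480x640 float32, m along the optical axis (not along the pixel's ray), 0 where there is no reading), "fx", "fy", "cx", "cy" (pixels), "rvec" (rotation vector, rad) and "tvec" (3), from world to camera coordinates, as OpenCV has them. Camera axes: x right, y down, z forward; pixel columns grow to the right and rows downward; lengths in m; the calibration is good to about 2 mm. A picture is of the moment at which its call begins.
- hand_in(): hands the job in; it is judged then, once.
The state is a dict: "time_s": time; "qpos": joint angles; "joint_vel": joint speeds; "tau": joint torques, N m; "ee_pos": TCP position; "eef_rot": TCP orientation; "force": force on the tool from outside, world axes, zero at the start; "moment": the same for the moment, N m; "grip_width": finger opening in m; "grip_force": force on a finger pad.
Only numpy, scipy, OpenCV 4.12 (cv2) and the standard library are available. Lean on these libraries where they do the work, as an engineer would, in place of code of your own. Each camera call takes 0.05 s, during which the arm holds its last target. There are 200 camera calls.

### The job

Two of the three slide boxes already hold their rack; put the loose rack of slides away in the box that is empty, keeping the rack upright, and shut the lid again. The lids fit tight and flush, so lever that one open with the spatula blade in the notch at its front. Leave the other two boxes shut and everything else where it is, and finish with the spatula lying flat on the bench.

Things in the scene. Friction and masses are not known exactly. Their poses are not given: they have to be found in the camera images.
- stand: Fixed plate 116 x 290 x 3 mm with three equal hinged slide boxes in a row along its y, centres 100 mm apart. Origin: underside centre, on the bench; x points to the hinges, away from the robot. Each box is 98 mm long (x), 66 mm wide (y): blue base with 3 mm walls, rim 21 mm above the bench, inside 92 x 60 mm; lid 24 mm deep, its top 45 mm above the bench.
- bay_left (a point): Centre of the inner floor of the left (+y) box, 6 mm above the bench. Axes as the stand.
- bay_middle (a point): Centre of the inner floor of the middle box, 6 mm above the bench. Axes as the stand.
- bay_right (a point): Centre of the inner floor of the right (-y) box, 6 mm above the bench. Axes as the stand.
- lid_left: Lid of the left (+y) box: cap 98 x 66 x 24 mm, clear top, white 3 mm sides. Origin: on the hinge line (its y axis), 49 mm behind the box centre, 21 mm above the bench. Shut, it spans x -98 to 0, z 0 to 24 mm. Its front lifts; its z axis leans by the opening angle, 0 (shut) to 1.65 rad (stop, just past upright). The stiff hinge (0.09 N m, about 1 N at the front) holds it at any angle.
- lid_middle: Lid of the middle box: cap 98 x 66 x 24 mm, clear top, white 3 mm sides. Origin: on the hinge line (its y axis), 49 mm behind the box centre, 21 mm above the bench. Shut, it spans x -98 to 0, z 0 to 24 mm. Its front lifts; its z axis leans by the opening angle, 0 (shut) to 1.65 rad (stop, just past upright). The stiff hinge (0.09 N m, about 1 N at the front) holds it at any angle.
- lid_right: Lid of the right (-y) box: cap 98 x 66 x 24 mm, clear top, white 3 mm sides. Origin: on the hinge line (its y axis), 49 mm behind the box centre, 21 mm above the bench. Shut, it spans x -98 to 0, z 0 to 24 mm. Its front lifts; its z axis leans by the opening angle, 0 (shut) to 1.65 rad (stop, just past upright). The stiff hinge (0.09 N m, about 1 N at the front) holds it at any angle.
- edge_left (a point): Lid of the left (+y) box: middle of the upper edge of the pry notch in its front side, 98 mm from the hinge. The notch is 40 mm wide and 7 mm high, open from the base rim (21 mm) to this edge (28 mm above the bench when shut); elsewhere lid and base meet flush.
- edge_middle (a point): Lid of the middle box: middle of the upper edge of the pry notch in its front side, 98 mm from the hinge. The notch is 40 mm wide and 7 mm high, open from the base rim (21 mm) to this edge (28 mm above the bench when shut); elsewhere lid and base meet flush.
- edge_right (a point): Lid of the right (-y) box: middle of the upper edge of the pry notch in its front side, 98 mm from the hinge. The notch is 40 mm wide and 7 mm high, open from the base rim (21 mm) to this edge (28 mm above the bench when shut); elsewhere lid and base meet flush.
- rack: Yellow lift-out rack of seven glass slides, one rigid part, about 120 g: foot plate 82 x 46 x 3.5 mm, two upright side walls 76 mm long and 30 mm high, outer faces 46 mm apart (grip across y). Origin: underside centre; x along the slides. Starts loose on the bench, to one side of the boxes; a few green slide ends.
- stored_a: Yellow lift-out rack of seven glass slides, one rigid part, about 120 g: foot plate 82 x 46 x 3.5 mm, two upright side walls 76 mm long and 30 mm high, outer faces 46 mm apart (grip across y). Origin: underside centre; x along the slides. Already in one of the boxes; a few blue slide ends.
- stored_b: Yellow lift-out rack of seven glass slides, one rigid part, about 120 g: foot plate 82 x 46 x 3.5 mm, two upright side walls 76 mm long and 30 mm high, outer faces 46 mm apart (grip across y). Origin: underside centre; x along the slides. Already in another of the boxes; a few red slide ends.
- spatula: Spatula 175 mm long, 60 g, flat on the bench at the other side of the boxes. Wooden handle 100 x 16 mm, 18 mm high; origin: underside centre of the handle; x points to the blade tip. Flat steel blade 20 mm wide, 2 mm thick, x = 53 to 125 mm, mid-plane 9 mm above the handle's underside. Balances 23 mm ahead of the origin: grip the handle across, 20 to 35 mm ahead.
- spatula_tip (a point): Middle of the end of the spatula's blade, 125 mm ahead of the body origin and 9 mm above the handle's underside. Axes as the spatula.
- oil_bottle: Amber dropper bottle with black cap, 32 mm diameter, 80 mm high; origin: underside centre. Bystander.
- dish: Culture dish with its lid on, 60 mm diameter, 15 mm high; origin: underside centre. Bystander.
- tissue_box: Cardboard box of lens tissue, 60 x 90 x 45 mm; origin: underside centre. Bystander.
Not all that is in view belongs to the job. Leave any purple look-alike of the rack alone.

How it is judged:
On the way, in this order (a step that is already met when the one before it is completed fails the run):
1. the lid of the empty box has been raised by the spatula: more than 0.4 rad open, with the spatula touching it (((angle between lid_left's own z axis and vertical above 0.4 rad and contact force between spatula and lid_left above 0.05 N and not (horizontal distance between any of stored_a, stored_b and bay_left below 0.05 m)) or (angle between lid_middle's own z axis and vertical above 0.4 rad and contact force between spatula and lid_middle above 0.05 N and not (horizontal distance between any of stored_a, stored_b and bay_middle below 0.05 m)) or (angle between lid_right's own z axis and vertical above 0.4 rad and contact force between spatula and lid_right above 0.05 N and not (horizontal distance between any of stored_a, stored_b and bay_right below 0.05 m)))), for 0.1 s.
2. the loose rack stands in the box that was empty (((x of rack in the frame of bay_left between -0.011 and 0.011 m and y of rack in the frame of bay_left between -0.012 and 0.012 m and z of rack in the frame of bay_left between -0.003 and 0.004 m and angle between the x axis of rack and the x axis of stand, either way round below 0.2 rad and angle between rack's own z axis and vertical below 0.08 rad and not (horizontal distance between any of stored_a, stored_b and bay_left below 0.05 m)) or (x of rack in the frame of bay_middle between -0.011 and 0.011 m and y of rack in the frame of bay_middle between -0.012 and 0.012 m and z of rack in the frame of bay_middle between -0.003 and 0.004 m and angle between the x axis of rack and the x axis of stand, either way round below 0.2 rad and angle between rack's own z axis and vertical below 0.08 rad and not (horizontal distance between any of stored_a, stored_b and bay_middle below 0.05 m)) or (x of rack in the frame of bay_right between -0.011 and 0.011 m and y of rack in the frame of bay_right between -0.012 and 0.012 m and z of rack in the frame of bay_right between -0.003 and 0.004 m and angle between the x axis of rack and the x axis of stand, either way round below 0.2 rad and angle between rack's own z axis and vertical below 0.08 rad and not (horizontal distance between any of stored_a, stored_b and bay_right below 0.05 m)))), for 0.2 s.
At the end, for the whole second after the job is handed in: The loose rack stands level on the floor of the box that was empty (within 4 mm, along the box within 0.2 rad); all three lids are shut within 0.06 rad; the spatula lies flat on the bench (blade tip below 16 mm, level within 0.12 rad); rack and spatula are at rest (((x of rack in the frame of bay_left between -0.011 and 0.011 m and y of rack in the frame of bay_left between -0.012 and 0.012 m and z of rack in the frame of bay_left between -0.003 and 0.004 m and angle between the x axis of rack and the x axis of stand, either way round below 0.2 rad and angle between rack's own z axis and vertical below 0.08 rad) or (x of rack in the frame of bay_middle between -0.011 and 0.011 m and y of rack in the frame of bay_middle between -0.012 and 0.012 m and z of rack in the frame of bay_middle between -0.003 and 0.004 m and angle between the x axis of rack and the x axis of stand, either way round below 0.2 rad and angle between rack's own z axis and vertical below 0.08 rad) or (x of rack in the frame of bay_right between -0.011 and 0.011 m and y of rack in the frame of bay_right between -0.012 and 0.012 m and z of rack in the frame of bay_right between -0.003 and 0.004 m and angle between the x axis of rack and the x axis of stand, either way round below 0.2 rad and angle between rack's own z axis and vertical below 0.08 rad)) and angle between each of lid_left, lid_middle, lid_right's own z axis and vertical below 0.06 rad and linear speed of each of rack, spatula below 0.02 m/s and height (world z) of spatula_tip below 0.016 m and angle between the z axis of spatula and the z axis of stand, either way round below 0.12 rad); the robot touches nothing.
It fails at once if a box that already holds a rack is opened (lid past 0.12 rad) ((angle between lid_left's own z axis and vertical above 0.12 rad and horizontal distance between any of stored_a, stored_b and bay_left below 0.05 m) or (angle between lid_middle's own z axis and vertical above 0.12 rad and horizontal distance between any of stored_a, stored_b and bay_middle below 0.05 m) or (angle between lid_right's own z axis and vertical above 0.12 rad and horizontal distance between any of stored_a, stored_b and bay_right below 0.05 m)).
It fails at once if the rack of slides is tipped more than 0.5 rad (angle between rack's own z axis and vertical above 0.5 rad).
It fails at once if a stored rack is shifted by more than 15 mm (distance of any of stored_a, stored_b from where it was at the start of the episode above 0.015 m).
It fails at once if the oil bottle, dish or tissue box is moved by more than 20 mm or tipped over (distance of any of oil_bottle, dish, tissue_box from where it was at the start of the episode above 0.02 m or angle between any of oil_bottle, dish, tissue_box's own z axis and vertical above 0.3 rad).
It also fails if it takes over 72 s, if anything falls off the work surface, if the arm or the gripper's body presses on something with over 40 N, if the wrist force passes 120 N, or if a joint passes its speed limit or range.

## Working session

There is one attempt and no reset: what is moved stays moved. The work goes in short steps, Python scripts to look and compute and a tool call to move; the robot and the scene stay as the last step left them, time stands still between calls to the robot, and variables do not carry over. Pictures are saved under pics/ and viewed, at most 10 in all, crops included, and the job is handed in when it is done.

Besides the shell and the picture viewer there is one more tool, called after "Emit:" as name([rows], argument=value, ...), one row to a line, values as JSON. send_rows: Moves the arm, as the interface text tells. Its arguments: {"type":"object","properties":{"motion":{"type":"array"},"squeeze":{"type":"number"}},"required":["motion"]}

```bash
ls; mkdir -p pics
cat > h.py <<'E'
import sys; sys.path.insert(0,'.')
from station import *
import numpy as np, cv2
from scipy.spatial.transform import Rotation as R
def snap(n):
    c=camera(n); np.savez('%s.npz'%n,**c); return c
def load(n): return dict(np.load('%s.npz'%n))
def save(c,f,box=None,s=1):
    im=c['pixels'][:,:,::-1]
    if box: u0,v0,u1,v1=box; im=im[v0:v1,u0:u1]
    if s!=1: im=cv2.resize(im,None,fx=s,fy=s,interpolation=cv2.INTER_CUBIC)
    cv2.imwrite('pics/'+f,im)
def pts(c,uv,z=None):
    """world points of pixels: by depth, or on plane z"""
    M=R.from_rotvec(c['rvec'].ravel()).as_matrix(); t=c['tvec'].ravel(); out=[]
    for u,v in uv:
        d=np.array([(u-c['cx'])/c['fx'],(v-c['cy'])/c['fy'],1.]); o=-M.T@t; w=M.T@d
        k=c['depth'][int(v),int(u)] if z is None else (z-o[2])/w[2]
        out.append(o+k*w)
    return np.array(out)
def proj(c,P):
    K=np.array([[c['fx'],0,c['cx']],[0,c['fy'],c['cy']],[0,0,1.]])
    return cv2.projectPoints(np.array(P,float).reshape(-1,3),c['rvec'],c['tvec'],K,None)[0].reshape(-1,2)
E
python3 - <<'E'
from h import *
for n in('top','side'):
    c=snap(n); save(c,n+'0.png'); M=R.from_rotvec(c['rvec'].ravel()).as_matrix(); print(n,c['fx'],-M.T@c['tvec'].ravel(),M[2])
print(get_obs())
E
```

```text
pics
top 440.1995722868355 [0.37792268 0.00150996 1.08840292] [ 0.20285291  0.02483521 -0.97889423]
side 589.0706639984696 [-0.03404749  1.07980103  0.96664205] [ 0.41046605 -0.70120387 -0.58295004]
{'time_s': 0.1, 'qpos': array([-1.24560647e+00,  3.00427910e-01,  1.52151958e+00, -8.98381455e-06,
        1.32072362e+00, -6.65634091e-02]), 'joint_vel': array([ 5.41671024e-06, -1.52783863e-03, -1.82667347e-03, -6.63424330e-04,
       -5.91343935e-04, -1.24994985e-03]), 'tau': array([ 1.82773609e-03, -5.32642651e+01, -3.53283727e+01,  7.09915627e-02,
        2.34476512e-02, -4.50756488e-05]), 'ee_pos': array([ 0.20993105, -0.50809602,  0.20493605]), 'eef_rot': array([-3.14051601e+00, -6.30497424e-05,  3.91755462e-01]), 'force': array([-0.36389223,  0.32550871,  1.22093913]), 'moment': array([-0.04398704, -0.03614213,  0.01504492]), 'grip_force': 0.0, 'grip_width': 0.09382591718042523}
```

View pics/top0.png

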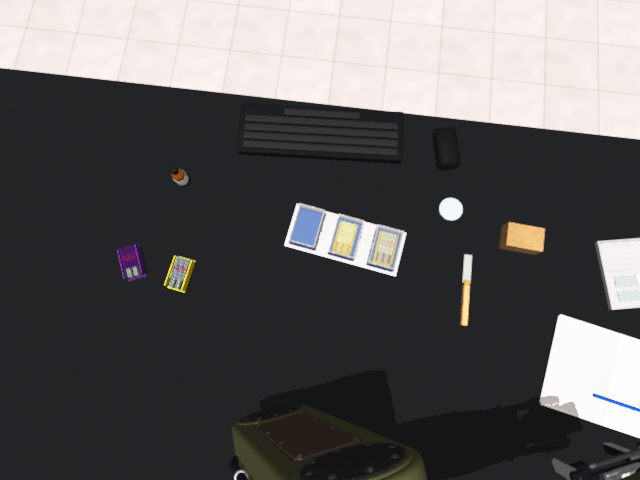

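View pics/side0.png

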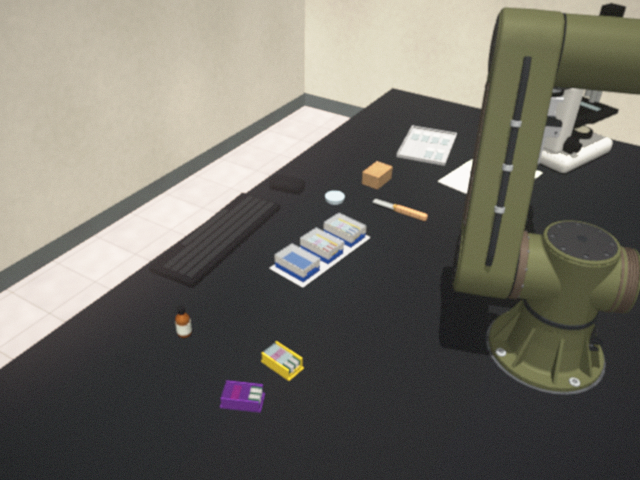

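Top view: three boxes at (307,227), (345,237), (385,247). The left one (307,227) shows blue floor, so it looks empty, and the other two show yellow racks. There is a yellow rack at (180,273), with a purple look-alike at (131,262) that I will leave alone. The spatula runs from handle (465,303) to blade tip (467,256). I'll check these in one enlarged composite.

Run:
```python
from h import *
c=load('top'); im=c['pixels'][:,:,::-1]
def cr(u0,v0,u1,v1,s): return cv2.resize(im[v0:v1,u0:u1],None,fx=s,fy=s,interpolation=cv2.INTER_CUBIC)
a=cr(280,195,412,280,4)   #528x340
b=cr(110,238,202,298,4)   #368x240
d=cr(450,245,482,335,6)   #192x540
out=np.zeros((590,760,3),np.uint8); out[:340,:528]=a; out[345:585,:368]=b; out[:540,535:727]=d
cv2.imwrite('pics/comp.png',out)
print(pts(c,[(307,227),(345,237),(385,247),(180,273),(465,303),(467,262),(250,300)]).round(4))
```

```text
[[ 0.6203  0.0629  0.0447]
 [ 0.6062 -0.0316  0.0463]
 [ 0.5934 -0.13    0.046 ]
 [ 0.4738  0.3552  0.0271]
 [ 0.4858 -0.3386  0.0142]
 [ 0.588  -0.3403  0.0074]
 [ 0.4311  0.181   0.0014]]
```

View pics/comp.png

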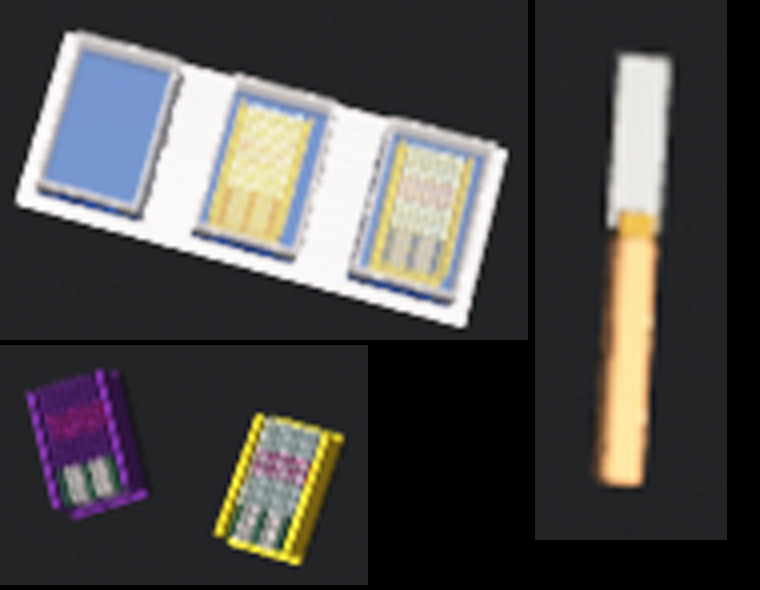

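The enlarged crop confirms it. The left box at comp (110,125) shows a bare blue floor. The middle one holds a rack with orange/red ends and the right one a rack with blue-grey ends. The loose yellow rack with green ends is at comp (280,487). The purple one at comp (85,445) is the look-alike. Next I'll measure the poses.

Run:
```python
from h import *
c=load('top'); s=load('side')
def cloud(c):
    v,u=np.mgrid[0:480,0:640]; P=pts(c,np.c_[u.ravel(),v.ravel()]); return P.reshape(480,640,3)
C={'top':cloud(c),'side':cloud(s)}
def rect(P):
    (x,y),(w,h),a=cv2.minAreaRect((P[:,:2]*1000).astype(np.float32)); return np.round([x,y,w,h,a],1),len(P)
reg={'L':(.54,.70,.02,.105,.041,.05),'M':(.54,.70,-.075,.01,.041,.05),'R':(.54,.70,-.18,-.085,.041,.05),'rack':(.40,.55,.30,.42,.015,.05),'handle':(.40,.54,-.38,-.30,.012,.03),'blade':(.54,.64,-.38,-.30,.005,.012)}
for n in C:
    for k,b in reg.items():
        P=C[n]; m=(P[...,0]>b[0])&(P[...,0]<b[1])&(P[...,1]>b[2])&(P[...,1]<b[3])&(P[...,2]>b[4])&(P[...,2]<b[5])
        print(n,k,*rect(P[m]),'zmed',np.median(P[m][:,2]).round(4),P[m][:,2].max().round(4))
a=np.array([(17,206),(465,327),(508,149),(68,31)])/4+[280-.375,195-.375]
Q=pts(c,a,.003); print('stand corners',Q[:,:2].round(4),[np.linalg.norm(Q[i]-Q[(i+1)%4]).round(4) for i in range(4)], 'yaw y',np.arctan2(*(Q[0]-Q[1])[[0,1]])) 
# wall tops of rack at z=.030: read off crop b
b=np.array([(258,414),(342,435),(300,561),(217,535)])-[0,345]; b=b/4+[110-.375,238-.375]
Q=pts(c,b,.03); print('rack',Q[:,:2].round(4),Q.mean(0))
d=np.array([(644-535,53),(620-535,486)])/6+[450-.4,245-.4]
print('tip',pts(c,d[:1],.010),'butt',pts(c,d[1:],.018))
```

```text
top L [625.1  66.4  66.2  98.8  81.1] 1031 zmed 0.0451 0.0499
top M [609.7 -32.4  66.   98.4  81.2] 1048 zmed 0.0449 0.0499
top R [ 594.8 -131.2   66.1   99.5   81.2] 1069 zmed 0.0449 0.0498
top rack [473.1 361.7  48.9  76.4  80.8] 645 zmed 0.0257 0.0344
top handle [ 486.1 -337.8   17.3  107.8   89.4] 293 zmed 0.0167 0.0217
top blade [ 582.8 -338.4   78.8   49.2   23.7] 199 zmed 0.0095 0.012
side L [620.9  63.1  73.4 106.2  81.5] 636 zmed 0.0452 0.05
side M [606.4 -34.4  72.7 102.5  82.6] 563 zmed 0.0454 0.0499
side R [ 591.2 -133.7   74.8  104.1   80.4] 492 zmed 0.0455 0.0499
side rack [469.4 359.   50.6  80.8  80.8] 744 zmed 0.0268 0.0352
side handle [ 482.8 -338.    26.5  111.8   86.2] 151 zmed 0.0171 0.0244
side blade [ 588.6 -342.9   95.5   75.4    1.2] 74 zmed 0.0093 0.0117
stand corners [[ 0.574   0.1168]
 [ 0.5318 -0.1688]
 [ 0.6476 -0.1862]
 [ 0.6911  0.1   ]] [np.float64(0.2887), np.float64(0.1171), np.float64(0.2894), np.float64(0.1183)] yaw y 0.14695336347502153
rack [[0.5155 0.3766]
 [0.5089 0.3235]
 [0.4306 0.3349]
 [0.44   0.3873]] [0.47377019 0.35558683 0.03      ]
tip [[ 0.60926859 -0.34023402  0.01      ]] butt [[ 0.43152727 -0.33728773  0.018     ]]
```

Emit:
send_rows([
  [[0,0,0],[0,0,1],0],
  [[0,0,0],[0,0,1],0],
  [[0,0,0],[0,0,1],0],
  [[0,0,0],[0,0,0.39],0],
  [[1,-0.58,0.4],[0,0,0],0],
  [[1,-0.58,0.4],[0,0,0],0],
  [[1,-0.58,0.4],[0,0,0],0],
  [[1,-0.58,0.4],[0,0,0],0],
  [[1,-0.58,0.4],[0,0,0],0],
  [[1,-0.58,0.4],[0,0,0],0],
  [[1,-0.58,0.4],[0,0,0],0],
  [[1,-0.58,0.4],[0,0,0],0],
], squeeze=40)

```text
time_s: 1.3
ee_pos: [0.4531, -0.3717, 0.1086]
eef_rot: [-3.141, 0.0, -0.015]
force: [-0.0, 0.1, 0.9]
grip_width: 0.0472
grip_force: 0.0
```

```bash
cat >> h.py <<'E'
def go(xyz,rpy):
    """turn (units, tool axes) first, then shift (units, in the turned tool frame)"""
    o=get_obs(); A=R.from_euler('xyz',o['eef_rot']); B=R.from_euler('xyz',rpy)
    print('t',round(o['time_s'],2),'pos',o['ee_pos'].round(4),'rpy',o['eef_rot'].round(4),'F',o['force'].round(1),'w',round(o['grip_width'],4),'gf',round(o['grip_force'],1))
    print('turn',((A.inv()*B).as_rotvec()/.12).round(2),'shift',(B.inv().apply(np.array(xyz)-o['ee_pos'])/.03).round(2))
E
python3 - <<'E'
from h import *
go([.511,-.3385,.04],[np.pi,0,-.015])
E
```

```text
t 1.3 pos [ 0.4531 -0.3717  0.1086] rpy [-3.1412e+00  5.0000e-04 -1.5000e-02] F [-0.   0.1  0.9] w 0.0472 gf 0.0
turn [-0.  0.  0.] shift [ 1.91 -1.14  2.29]
```

Emit:
send_rows([
  [[0.64,-0.38,0.5],[0,0,0],0],
  [[0.64,-0.38,0.5],[0,0,0],0],
  [[0.63,-0.38,0.5],[0,0,0],0],
  [[0,0,0.7],[0,0,0],0],
  [[0,0,0.7],[0,0,0],0],
  [[0,0,0.4],[0,0,0],0],
  [[0,0,0.1],[0,0,0],0],
  [[0,0,0],[0,0,0],0],
])

```text
time_s: 2.1
ee_pos: [0.5098, -0.3396, 0.0076]
eef_rot: [-3.141, 0.0, -0.015]
force: [-0.3, -0.9, 0.8]
grip_width: 0.0473
grip_force: 0.0
```

Run:
```python
from h import *
go([.511,-.3385,.004],[np.pi,0,-.015])
c=snap('side'); save(c,'grasp1.png',(330,140,480,260),5)
```

```text
t 2.1 pos [ 0.5098 -0.3396  0.0076] rpy [-3.1415e+00  1.0000e-04 -1.5300e-02] F [-0.3 -0.9  0.8] w 0.0473 gf 0.0
turn [-0.  0. -0.] shift [ 0.04 -0.04  0.12]
```

View pics/grasp1.png

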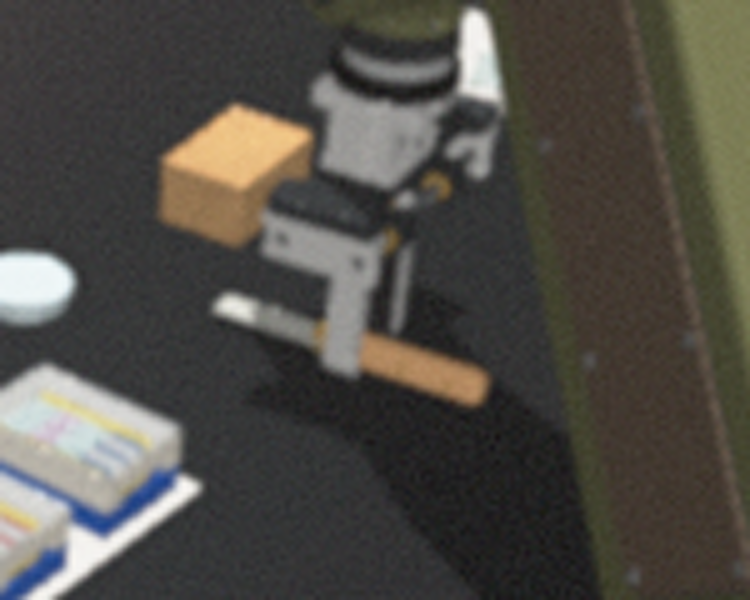

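The open fingers straddle the handle at (345,345), just behind the ferrule. I'll go down 3 mm more and grip.

Emit:
send_rows([
  [[0.02,0,0.13],[0,0,0],0],
  [[0,0,0],[0,0,0],-1],
  [[0,0,0],[0,0,0],-1],
  [[0,0,0],[0,0,0],-1],
  [[0,0,0],[0,0,0],-1],
  [[0,0,0],[0,0,0],-1],
  [[0,0,0],[0,0,0],-1],
], squeeze=55)

```text
time_s: 2.85
ee_pos: [0.5106, -0.3395, 0.0037]
eef_rot: [3.141, -0.0, -0.015]
force: [-0.9, 0.2, 1.9]
grip_width: 0.0156
grip_force: 55.0
```

Run:
```python
from h import *
go([.511,-.3385,.07],[np.pi,0,-.152])
```

```text
t 2.85 pos [ 0.5106 -0.3395  0.0037] rpy [ 3.1415e+00 -2.0000e-04 -1.5100e-02] F [-0.9  0.2  1.9] w 0.0156 gf 55.0
turn [ 0.   -0.    1.14] shift [ 0.01 -0.03 -2.21]
```

Emit:
send_rows([
  [[0,0,-0.5],[0,0,0],-1],
  [[0,0,-0.9],[0,0,0.57],-1],
  [[0,0,-0.9],[0,0,0.57],-1],
  [[0,0,-0.9],[0,0,0],-1],
])

```text
time_s: 3.25
ee_pos: [0.5105, -0.3393, 0.1017]
eef_rot: [3.141, -0.0, -0.154]
force: [-0.6, 0.1, 0.3]
grip_width: 0.0154
grip_force: 55.0
```

Run:
```python
from h import *
go([.4387,.0933,.10],[np.pi,0,-.152])
```

```text
t 3.25 pos [ 0.5105 -0.3393  0.1017] rpy [ 3.1414e+00 -5.0000e-04 -1.5420e-01] F [-0.6  0.1  0.3] w 0.0154 gf 55.0
turn [ 0.   -0.   -0.02] shift [ -4.55 -13.89   0.06]
```

Emit:
send_rows([
  [[-0.6,-1,0],[0,0,0],-1],
  [[-0.6,-1,0],[0,0,0],-1],
  [[-0.6,-1,0],[0,0,0],-1],
  [[-0.6,-1,0],[0,0,0],-1],
  [[-0.6,-1,0],[0,0,0],-1],
  [[-0.6,-1,0],[0,0,0],-1],
  [[-0.6,-1,0],[0,0,0],-1],
  [[-0.35,-1,0],[0,0,0],-1],
  [[0,-1,0],[0,0,0],-1],
  [[0,-1,0],[0,0,0],-1],
  [[0,-1,0.4],[0,0,0],-1],
  [[0,-1,0.6],[0,0,0],-1],
])

```text
time_s: 4.45
ee_pos: [0.4309, 0.0384, 0.0709]
eef_rot: [-3.141, -0.003, -0.152]
force: [1.1, -0.2, -1.3]
grip_width: 0.0154
grip_force: 55.0
```

Run:
```python
from h import *
go([.4387,.0933,.05],[np.pi,0,-.152])
```

```text
t 4.45 pos [0.4309 0.0384 0.0709] rpy [-3.1411 -0.0033 -0.1518] F [ 1.1 -0.2 -1.3] w 0.0154 gf 55.0
turn [-0.   -0.03  0.  ] shift [-0.02 -1.85  0.7 ]
```

Next I'll line up with the notch, lower to 0.030, and measure the blade against the box.

Emit:
send_rows([
  [[0,-0.95,0.5],[0,0,0],-1],
  [[0,-0.9,0.5],[0,0,0],-1],
  [[0,0,0.35],[0,0,0],-1],
  [[0,0,0],[0,0,0],-1],
])

```text
time_s: 4.85
ee_pos: [0.4378, 0.092, 0.0286]
eef_rot: [3.141, 0.002, -0.151]
force: [0.3, -0.2, -0.4]
grip_width: 0.0155
grip_force: 55.0
```

Run:
```python
from h import *
go([.4387,.0933,.0192],[np.pi,0,-.152])
c=snap('top'); s=snap('side'); 
im=c['pixels'][:,:,::-1]
a=cv2.resize(im[195:300,255:355],None,fx=5,fy=5,interpolation=cv2.INTER_CUBIC) #500x525
b=cv2.resize(s['pixels'][235:300,255:355,::-1],None,fx=8,fy=8,interpolation=cv2.INTER_CUBIC) 
cv2.imwrite('pics/pre_top.png',a); cv2.imwrite('pics/pre_side.png',b)
```

```text
t 4.85 pos [0.4378 0.092  0.0286] rpy [ 3.141e+00  1.500e-03 -1.506e-01] F [ 0.3 -0.2 -0.4] w 0.0155 gf 55.0
turn [0.   0.01 0.01] shift [ 0.02 -0.05  0.31]
```

View pics/pre_top.png

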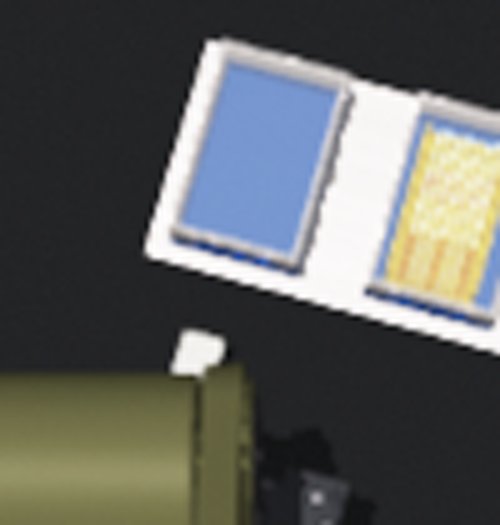

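View pics/pre_side.png

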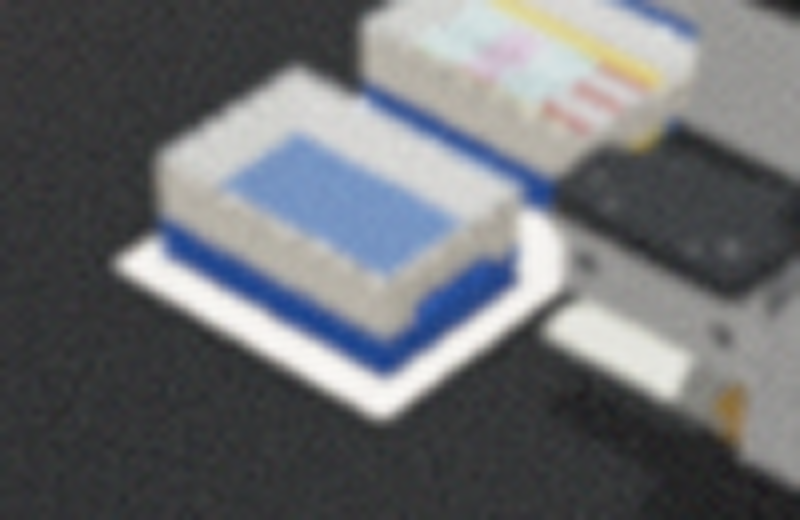

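The top view shows the blade tip edge from (190,329) to (226,336), in front of the left box, whose front corners are at (172,233) and (298,266). The side view shows the notch at about (415–515, 265–300) and the tip edge from (545,328) to (580,300). I'll compare these with the model.

Run:
```python
from h import *
c=load('top'); s=load('side')
yaw=-.152; dx=np.array([np.cos(yaw),np.sin(yaw)]); dy=np.array([-dx[1],dx[0]]); C0=np.array([.6235,.065])
P=lambda x,y,z:[*(C0+x*dx+y*dy),z]
M=[P(-.049,.033,.045),P(-.049,-.033,.045),P(.049,-.033,.045),P(.049,.033,.045),P(-.049,.02,.028),P(-.049,-.02,.028),P(-.049,.033,.021),P(-.058,.045,.003)]
tt=lambda p:((p-[255,195]+.4)*5).round(0); ss=lambda p:((p-[255,235]+.44)*8).round(0)
print('top',tt(proj(c,M)).tolist()); print('side',ss(proj(s,M)).tolist())
ft=lambda q:np.array(q)/5+[255-.4,195-.4]; fs=lambda q:np.array(q)/8+[255-.44,235-.44]
t1=pts(c,ft([[190,329],[226,336]]),.035); t2=pts(s,fs([[545,328],[580,300]]),.0345)
for n,t in(('top',t1),('side',t2)):
    m=t.mean(0)[:2]; print(n,t.round(4).tolist(),'rel to box C0',((m-C0)@dx).round(4),((m-C0)@dy).round(4),'rel tcp',((m-[.4378,.092])@dx).round(4),((m-[.4378,.092])@dy).round(4))
```

```text
top [[165.0, 232.0], [296.0, 268.0], [351.0, 79.0], [222.0, 44.0], [193.0, 246.0], [271.0, 267.0], [169.0, 242.0], [143.0, 259.0]]
side [[381.0, 280.0], [517.0, 184.0], [291.0, 65.0], [153.0, 154.0], [408.0, 303.0], [490.0, 245.0], [381.0, 340.0], [377.0, 414.0]]
top [[0.5359, 0.0876, 0.035], [0.5346, 0.0699, 0.035]] rel to box C0 -0.0893 0.0002 rel tcp 0.0984 0.0017
side [[0.5314, 0.0863, 0.0345], [0.5293, 0.0683, 0.0345]] rel to box C0 -0.094 -0.002 rel tcp 0.0937 -0.0005
```

Emit:
send_rows([
  [[0.3,0,0.31],[0,0,0],-1],
  [[0.5,0,0],[0,0,0],-1],
  [[0.3,0,0],[0,0,0],-1],
  [[0,0,0],[0,0,0],-1],
  [[0,0,0],[0,0,0],-1],
])

```text
time_s: 5.45
ee_pos: [0.4708, 0.0866, 0.0201]
eef_rot: [-3.142, -0.0, -0.152]
force: [-0.4, -0.6, -0.6]
grip_width: 0.0155
grip_force: 55.0
```

Run:
```python
from h import *
go([.4924,.0839,.0192],[np.pi,0,-.152])
```

```text
t 5.45 pos [0.4708 0.0866 0.0201] rpy [-3.1415e+00 -2.0000e-04 -1.5250e-01] F [-0.4 -0.6 -0.6] w 0.0155 gf 55.0
turn [-0. -0. -0.] shift [ 0.73 -0.02  0.03]
```

Emit:
send_rows([
  [[0.15,0,0.03],[0,0,0],-1],
  [[0.2,0,0],[0,0,0],-1],
  [[0.2,0,0],[0,0,0],-1],
  [[0.2,0,0],[0,0,0],-1],
  [[0,0,0],[0,0,0],-1],
])

```text
time_s: 5.95
ee_pos: [0.494, 0.0834, 0.0188]
eef_rot: [-3.142, -0.0, -0.152]
force: [-0.0, -0.6, -0.5]
grip_width: 0.0153
grip_force: 55.0
```

Run:
```python
from h import *
go([.4924,.0839,.0192],[np.pi,0,-.152])
c=snap('side'); s=c
cv2.imwrite('pics/ins.png',cv2.resize(s['pixels'][235:300,255:355,::-1],None,fx=8,fy=8,interpolation=cv2.INTER_CUBIC))
```

```text
t 5.95 pos [0.494  0.0834 0.0188] rpy [-3.1415e+00 -3.0000e-04 -1.5200e-01] F [-0.  -0.6 -0.5] w 0.0153 gf 55.0
turn [-0. -0. -0.] shift [-0.05 -0.01 -0.01]
```

View pics/ins.png

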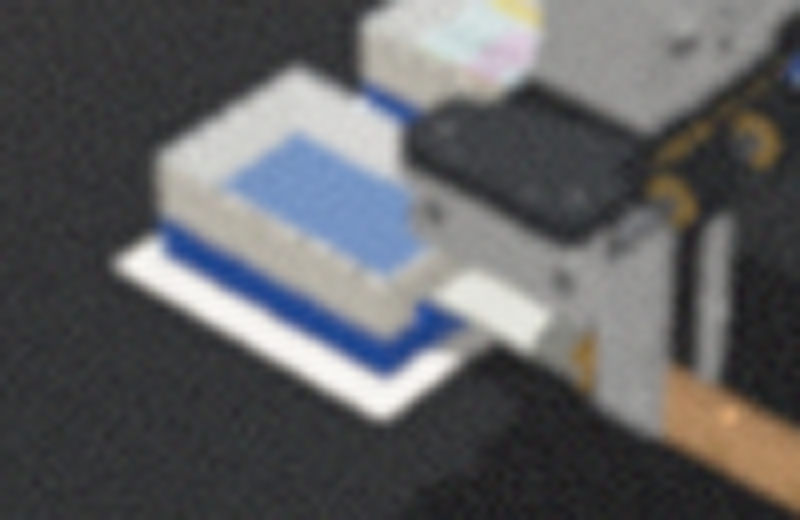

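The blade sits in the notch at about (440,295) with no contact force. I'll start prying.

Emit:
send_rows([
  [[0,0,-0.1],[0,0,0],-1],
  [[0,0,-0.1],[0,0,0],-1],
  [[0,0,-0.15],[0,0,0],-1],
  [[0.03,0,-0.15],[0,0,0],-1],
  [[0.05,0,-0.2],[0,0,0],-1],
], squeeze=60)

```text
time_s: 6.5
ee_pos: [0.4955, 0.0832, 0.0402]
eef_rot: [3.142, 0.0, -0.152]
force: [0.1, -0.7, -1.3]
grip_width: 0.0151
grip_force: 60.0
```

Run:
```python
from h import *
go([.494,.0834,.0188],[np.pi,0,-.152])
```

```text
t 6.5 pos [0.4955 0.0832 0.0402] rpy [ 3.1415e+00  4.0000e-04 -1.5170e-01] F [ 0.1 -0.7 -1.3] w 0.0151 gf 60.0
turn [0. 0. 0.] shift [-0.05  0.    0.71]
```

Emit:
send_rows([
  [[0.12,0,-0.31],[0,0,0],-1],
  [[0.14,0,-0.3],[0,0,0],-1],
  [[0.16,0,-0.28],[0,0,0],-1],
  [[0.18,0,-0.26],[0,0,0],-1],
  [[0.21,0,-0.24],[0,0,0],-1],
  [[0.23,0,-0.22],[0,0,0],-1],
  [[0,0,0],[0,0,0],-1],
])

```text
time_s: 7.2
ee_pos: [0.5277, 0.0784, 0.089]
eef_rot: [-3.141, -0.002, -0.152]
force: [-0.3, 0.1, -1.6]
grip_width: 0.0154
grip_force: 60.0
```

```bash
cat >> h.py <<'E'
def lid(c,v=True):
    """lid angle from the point cloud near the left box: clear top plane"""
    yaw=-.152; dx=np.array([np.cos(yaw),np.sin(yaw)]); dy=np.array([-dx[1],dx[0]]); H=np.array([.6235,.065])+.049*dx
    vv,u=np.mgrid[0:480,0:640]; P=pts(c,np.c_[u.ravel(),vv.ravel()]); q=P[:,:2]-H
    a=q@dx; b=q@dy; m=(abs(b-.024)<.007)&(a>-.11)&(a<.035)&(P[:,2]>.03)
    return np.c_[a,P[:,2]][m]
E
python3 - <<'E'
from h import *
go([.494,.0834,.0188],[np.pi,0,-.152])
L=lid(snap('side')); i=np.argsort(L[:,0]); print((L[i][::max(1,len(i)//25)]*1000).round(0).tolist())
E
```

```text
t 7.2 pos [0.5277 0.0784 0.089 ] rpy [-3.1412e+00 -1.7000e-03 -1.5200e-01] F [-0.3  0.1 -1.6] w 0.0154 gf 60.0
turn [-0.   -0.01 -0.  ] shift [-1.13  0.    2.34]
[[-70.0, 98.0], [-66.0, 93.0], [-64.0, 93.0], [-61.0, 99.0], [-58.0, 104.0], [-56.0, 107.0], [-56.0, 85.0], [-54.0, 93.0], [-53.0, 100.0], [-51.0, 109.0], [-49.0, 104.0], [-45.0, 102.0], [-43.0, 67.0], [-40.0, 68.0], [-37.0, 65.0], [-34.0, 73.0], [-32.0, 80.0], [-30.0, 61.0], [-25.0, 63.0], [-22.0, 66.0], [-18.0, 54.0], [-16.0, 70.0], [-13.0, 56.0], [-12.0, 61.0], [-8.0, 50.0], [-5.0, 55.0], [-2.0, 38.0], [6.0, 46.0], [10.0, 38.0]]
```

Emit:
send_rows([
  [[0.26,0,-0.19],[0,0,0],-1],
  [[0.28,0,-0.17],[0,0,0],-1],
  [[0.3,0,-0.14],[0,0,0],-1],
  [[0.3,0,-0.11],[0,0,0],-1],
  [[0.32,0,-0.08],[0,0,0],-1],
  [[0.32,0,-0.03],[0,0,0],-1],
  [[0.32,0,0],[0,0,0],-1],
  [[0.26,0,0],[0,0,0],-1],
  [[0,0,0],[0,0,0],-1],
])

```text
time_s: 8.15
ee_pos: [0.5973, 0.0675, 0.1095]
eef_rot: [-3.142, -0.0, -0.152]
force: [0.4, -0.1, -0.0]
grip_width: 0.0155
grip_force: 60.0
```

Run:
```python
from h import *
go([.494,.0834,.0188],[np.pi,0,-.152])
c=snap('side'); save(c,'open.png',(230,180,390,300),5)
```

```text
t 8.15 pos [0.5973 0.0675 0.1095] rpy [-3.1416e+00 -4.0000e-04 -1.5210e-01] F [ 0.4 -0.1 -0. ] w 0.0155 gf 60.0
turn [-0. -0. -0.] shift [-3.48 -0.    3.02]
```

View pics/open.png

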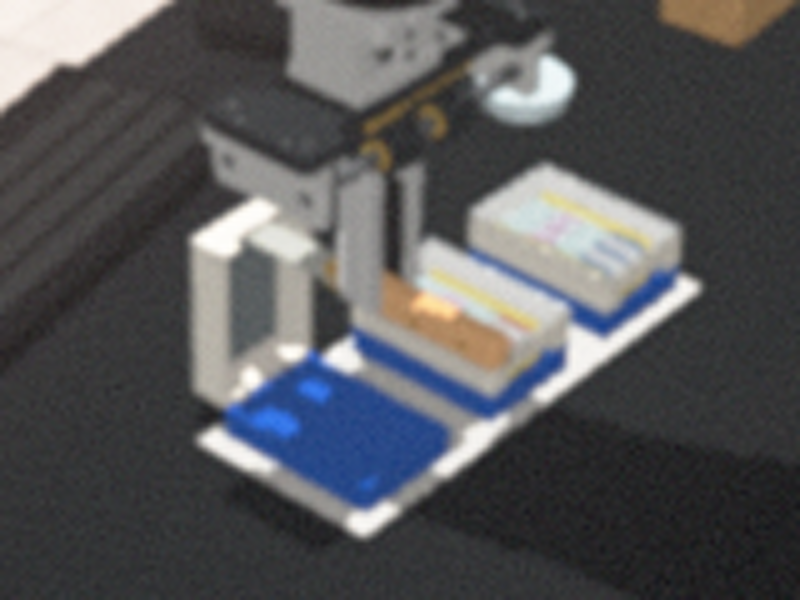

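The lid stands upright with the blade at (280,240) still in its notch. I'll back out and take the spatula to clear bench in front of the boxes.

Emit:
send_rows([
  [[-0.5,0,0],[0,0,0],-1],
  [[-0.9,0,0],[0,0,0],-1],
  [[-0.9,0,0],[0,0,0],-1],
  [[-0.9,0.5,0],[0,0,0],-1],
  [[-0.9,0.9,0],[0,0,0],-1],
  [[-0.9,0.9,0],[0,0,0],-1],
  [[-0.7,0.9,0],[0,0,0],-1],
  [[-0.5,0.9,0.3],[0,0,0],-1],
  [[0,0.9,0.5],[0,0,0],-1],
  [[0,0.9,0.5],[0,0,0],-1],
  [[0,0.9,0.5],[0,0,0],-1],
  [[0,0.5,0.5],[0,0,0],-1],
])

```text
time_s: 9.4
ee_pos: [0.3792, -0.1221, 0.0405]
eef_rot: [3.141, -0.001, -0.153]
force: [-0.0, 0.6, -0.4]
grip_width: 0.0156
grip_force: 60.0
```

Run:
```python
from h import *
go([.38,-.12,.0037],[np.pi,0,-.152])
```

```text
t 9.4 pos [ 0.3792 -0.1221  0.0405] rpy [ 3.1411e+00 -1.2000e-03 -1.5270e-01] F [-0.   0.6 -0.4] w 0.0156 gf 60.0
turn [ 0.   -0.01 -0.01] shift [ 0.02 -0.07  1.23]
```

Emit:
send_rows([
  [[0,0,0.5],[0,0,0],-1],
  [[0,0,0.4],[0,0,0],-1],
  [[0,0,0.2],[0,0,0],-1],
  [[0,0,0.1],[0,0,0],-1],
  [[0,0,0],[0,0,0],-1],
  [[0,0,0],[0,0,0],0.2],
  [[0,0,0],[0,0,0],0.2],
  [[0,0,0],[0,0,0],0.2],
  [[0,0,0],[0,0,0],0.2],
  [[0,0,-0.4],[0,0,0],0.2],
  [[0,0,-0.9],[0,0,0],0.2],
  [[0,0,-1],[0,0,0],0.5],
], squeeze=20)

```text
time_s: 10.6
ee_pos: [0.3789, -0.1204, 0.0742]
eef_rot: [-3.141, 0.002, -0.152]
force: [0.1, -0.6, 0.3]
grip_width: 0.0612
grip_force: 0.0
```

Run:
```python
from h import *
go([.471,.360,.12],[np.pi,0,-.155])
```

```text
t 10.6 pos [ 0.3789 -0.1204  0.0742] rpy [-3.1412e+00  1.6000e-03 -1.5180e-01] F [ 0.1 -0.6  0.3] w 0.0612 gf 0.0
turn [-0.    0.01  0.03] shift [  0.56 -16.29  -1.53]
```

Emit:
send_rows([
  [[0,-1,-0.5],[0,0,0],0.5],
  [[0,-1,-0.5],[0,0,0],0.5],
  [[0,-1,-0.5],[0,0,0],0.5],
  [[0,-1,0],[0,0,0],0.5],
  [[0,-1,0],[0,0,0],0.5],
  [[0,-1,0],[0,0,0],0.5],
  [[0,-1,0],[0,0,0],0.5],
  [[0,-1,0],[0,0,0],0.5],
  [[0,-1,0],[0,0,0],0.5],
  [[0,-1,0],[0,0,0],0.5],
  [[0,-1,0],[0,0,0],0.5],
  [[0,-1,0],[0,0,0],0.5],
])

```text
time_s: 11.8
ee_pos: [0.4339, 0.2366, 0.1188]
eef_rot: [3.142, -0.0, -0.152]
force: [0.4, -0.6, 0.2]
grip_width: 0.0707
grip_force: 0.0
```

Run:
```python
from h import *
go([.471,.360,.06],[np.pi,0,-.155])
P=pts(snap('side'),[(282,360)])
c=load('side'); h=cv2.cvtColor(c['pixels'],cv2.COLOR_RGB2HSV)
v,u=np.nonzero((h[...,0]>24)&(h[...,0]<34)&(h[...,1]>140)&(h[...,2]>120)); k=(v>330)&(v<390)
Q=pts(c,np.c_[u,v][k]); Q=Q[Q[:,2]>.024]; Q=Q[Q[:,2]<.034]
print(len(Q),cv2.minAreaRect((Q[:,:2]*1000).astype(np.float32)),Q[:,2].max())
c=load('top'); h=cv2.cvtColor(c['pixels'],cv2.COLOR_RGB2HSV)
v,u=np.nonzero((h[...,0]>24)&(h[...,0]<34)&(h[...,1]>140)&(h[...,2]>190)); k=(u<220)
Q=pts(c,np.c_[u,v][k]); Q=Q[Q[:,2]>.024]; Q=Q[Q[:,2]<.034]
print(len(Q),cv2.minAreaRect((Q[:,:2]*1000).astype(np.float32)))
# spatula lies flat?
im=cv2.resize(load('side')['pixels'][330:400,240:330,::-1],None,fx=6,fy=6,interpolation=cv2.INTER_CUBIC); cv2.imwrite('pics/r.png',im)
```

```text
t 11.8 pos [0.4339 0.2366 0.1188] rpy [ 3.1416 -0.     -0.1517] F [ 0.4 -0.6  0.2] w 0.0707 gf 0.0
turn [ 0.   -0.    0.03] shift [ 0.59 -4.26  1.96]
125 ((469.8017578125, 359.0184631347656), (49.737056732177734, 77.76116943359375), 80.1626968383789) 0.03310785541909944
106 ((473.240966796875, 360.6380615234375), (47.201690673828125, 75.60195922851562), 81.4918441772461)
```

Emit:
send_rows([
  [[0.15,-0.9,0],[0,0,0.03],0.5],
  [[0.15,-0.9,0],[0,0,0],0.5],
  [[0.15,-0.9,0.2],[0,0,0],0.5],
  [[0.15,-0.9,0.5],[0,0,0],0.5],
  [[0,-0.66,0.6],[0,0,0],0.5],
  [[0,0,0.6],[0,0,0],0.5],
  [[0,0,0.6],[0,0,0],0.5],
  [[0,0,0.4],[0,0,0],0.5],
  [[0,0,0],[0,0,0],0.5],
])

```text
time_s: 12.75
ee_pos: [0.4707, 0.3582, 0.0303]
eef_rot: [3.14, 0.002, -0.155]
force: [0.1, 0.2, 1.2]
grip_width: 0.0707
grip_force: 0.0
```

Run:
```python
from h import *
go([.4715,.360,.017],[np.pi,0,-.158])
c=snap('side'); save(c,'rk.png',(220,290,340,400),5)
```

```text
t 12.75 pos [0.4707 0.3582 0.0303] rpy [ 3.1398e+00  1.9000e-03 -1.5550e-01] F [0.1 0.2 1.2] w 0.0707 gf 0.0
turn [0.02 0.02 0.02] shift [ 0.02 -0.06  0.44]
```

View pics/rk.png

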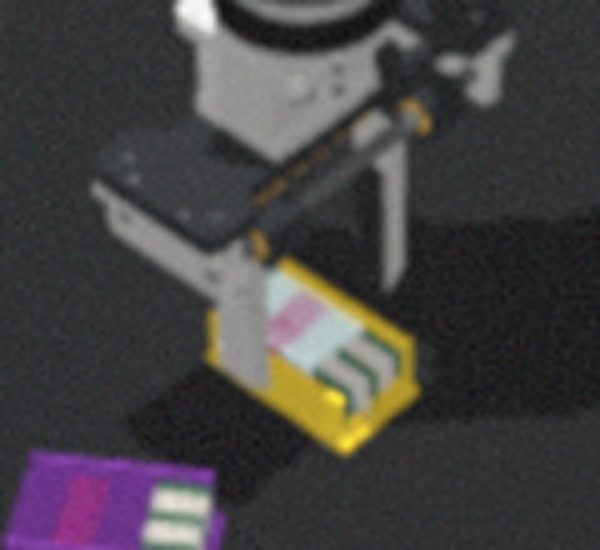

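The fingers stand either side of the yellow rack at (240,340) and (395,240), well clear of the purple one. I'll lower and grip.

Emit:
send_rows([
  [[0.02,-0.06,0.3],[0,0,0.02],0.5],
  [[0,0,0.14],[0,0,0],0.5],
  [[0,0,0],[0,0,0],0.5],
  [[0,0,0],[0,0,0],-1],
  [[0,0,0],[0,0,0],-1],
  [[0,0,0],[0,0,0],-1],
  [[0,0,0],[0,0,0],-1],
  [[0,0,0],[0,0,0],-1],
], squeeze=25)

```text
time_s: 13.6
ee_pos: [0.4723, 0.3605, 0.0188]
eef_rot: [-3.141, -0.0, -0.158]
force: [0.0, -1.1, 2.5]
grip_width: 0.0454
grip_force: 25.0
```

Run:
```python
from h import *
go([.4715,.360,.1],[np.pi,0,-.158])
```

```text
t 13.6 pos [0.4723 0.3605 0.0188] rpy [-3.1415e+00 -2.0000e-04 -1.5780e-01] F [ 0.  -1.1  2.5] w 0.0454 gf 25.0
turn [-0. -0.  0.] shift [-0.02  0.02 -2.71]
```

Emit:
send_rows([
  [[0,0,-0.3],[0,0,0],-1],
  [[0,0,-0.6],[0,0,0],-1],
  [[0,0,-0.9],[0,0,0],-1],
  [[0,0,-0.9],[0,0,0],-1],
  [[0.3,0.3,0],[0,0,0],-1],
  [[0.6,0.6,0],[0,0,0],-1],
  [[0.6,0.6,0],[0,0,0],-1],
  [[0.6,0.6,0],[0,0,0],-1],
])

```text
time_s: 14.4
ee_pos: [0.525, 0.287, 0.099]
eef_rot: [3.141, 0.001, -0.158]
force: [-0.3, -0.1, -0.8]
grip_width: 0.0459
grip_force: 25.0
```

Run:
```python
from h import *
go([.624,.065,.1],[np.pi,0,-.152])
s=snap('side'); L=lid(s); i=np.argsort(L[:,0]); print((L[i][::max(1,len(i)//12)]*1000).round(0).tolist())
```

```text
t 14.4 pos [0.525 0.287 0.099] rpy [ 3.1411e+00  7.0000e-04 -1.5770e-01] F [-0.3 -0.1 -0.8] w 0.0459 gf 25.0
turn [ 0.    0.01 -0.05] shift [ 4.38  6.82 -0.03]
[]
```

Emit:
send_rows([
  [[0.6,0.8,0],[0,0,-0.05],-1],
  [[0.7,0.9,0],[0,0,0],-1],
  [[0.7,0.9,0],[0,0,0],-1],
  [[0.7,0.9,0],[0,0,0],-1],
  [[0.7,0.9,0],[0,0,0],-1],
  [[0.6,0.9,0],[0,0,0],-1],
  [[0.3,0.8,0],[0,0,0],-1],
  [[0,0.5,0],[0,0,0],-1],
  [[0,0,0],[0,0,0],-1],
])

```text
time_s: 15.35
ee_pos: [0.6214, 0.0715, 0.099]
eef_rot: [3.141, 0.001, -0.154]
force: [-0.2, 0.9, -1.4]
grip_width: 0.0459
grip_force: 25.0
```

Run:
```python
from h import *
go([.624,.065,.0258],[np.pi,0,-.152])
for n in('side','top'):
    s=snap(n); L=lid(s); i=np.argsort(L[:,1]); print(n,len(L),(L[i][::max(1,len(i)//15)]*1000).round(0).tolist())
# blue rim of the left base in the side view at z=.021, and yellow rack in hand
s=load('side'); h=cv2.cvtColor(s['pixels'],cv2.COLOR_RGB2HSV)
yaw=-.152; dx=np.array([np.cos(yaw),np.sin(yaw)]); dy=np.array([-dx[1],dx[0]]); C0=np.array([.6235,.065])
def ext(m,z0,z1,lab):
    v,u=np.nonzero(m); Q=pts(s,np.c_[u,v]); Q=Q[(Q[:,2]>z0)&(Q[:,2]<z1)]; a=(Q[:,:2]-C0)@dx; b=(Q[:,:2]-C0)@dy
    k=(abs(a)<.07)&(abs(b)<.05); print(lab,k.sum(),np.percentile(a[k],[1,99]).round(4),np.percentile(b[k],[1,99]).round(4),np.percentile(Q[k,2],[1,50,99]).round(4))
ext((h[...,0]>24)&(h[...,0]<34)&(h[...,1]>140)&(h[...,2]>90),.06,.13,'rack')
ext((h[...,0]>105)&(h[...,0]<125)&(h[...,1]>140)&(h[...,2]>60),.004,.024,'base')
```

```text
t 15.35 pos [0.6214 0.0715 0.099 ] rpy [ 3.1413e+00  1.1000e-03 -1.5390e-01] F [-0.2  0.9 -1.4] w 0.0459 gf 25.0
turn [ 0.    0.01 -0.02] shift [0.12 0.2  2.44]
side 659 [[11.0, 30.0], [22.0, 56.0], [-34.0, 80.0], [2.0, 86.0], [-57.0, 90.0], [-57.0, 94.0], [18.0, 101.0], [-91.0, 106.0], [12.0, 109.0], [14.0, 118.0], [-81.0, 215.0], [-78.0, 248.0], [-88.0, 286.0], [-69.0, 297.0], [-80.0, 312.0], [-53.0, 405.0]]
top 379 [[-79.0, 309.0], [-90.0, 372.0], [-89.0, 385.0], [-86.0, 390.0], [-27.0, 393.0], [-81.0, 396.0], [-80.0, 398.0], [-71.0, 400.0], [-70.0, 402.0], [-75.0, 403.0], [-72.0, 404.0], [-64.0, 405.0], [-58.0, 405.0], [-57.0, 406.0], [-46.0, 407.0], [-63.0, 408.0]]
rack 64 [-0.0473  0.0309] [-0.0164  0.0311] [0.0832 0.0924 0.1102]
base 619 [-0.0519  0.0479] [-0.035   0.0338] [0.0041 0.0092 0.0229]
```

Emit:
send_rows([
  [[0.17,0.2,0],[0,0,-0.02],-1],
  [[0,0,0.5],[0,0,0],-1],
  [[0,0,0.5],[0,0,0],-1],
  [[0,0,0.5],[0,0,0],-1],
  [[0,0,0.15],[0,0,0],-1],
  [[0,0,0],[0,0,0],-1],
])

```text
time_s: 16.05
ee_pos: [0.6256, 0.0664, 0.0487]
eef_rot: [3.141, 0.002, -0.149]
force: [-0.4, 0.6, -1.0]
grip_width: 0.0459
grip_force: 25.0
```

Run:
```python
from h import *
go([.6255,.0647,.0258],[np.pi,0,-.152])
c=snap('side'); save(c,'place.png',(250,200,370,300),6)
```

```text
t 16.05 pos [0.6256 0.0664 0.0487] rpy [ 3.1412e+00  2.0000e-03 -1.4920e-01] F [-0.4  0.6 -1. ] w 0.0459 gf 25.0
turn [0.   0.02 0.02] shift [0.01 0.06 0.76]
```

View pics/place.png

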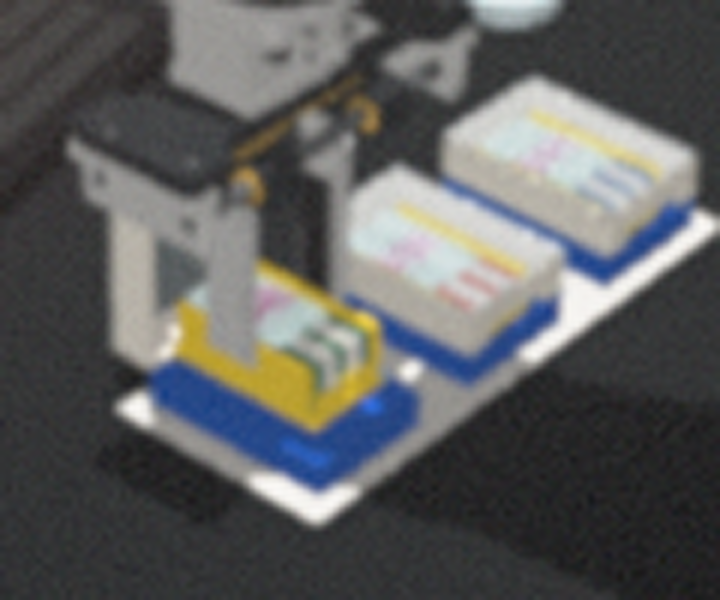

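The rack hangs over the left base. Its lower front corners are at about (313,432) and (382,385), and the base's front corner is at (321,460–490). I'll compare these with the projected model before lowering.

Run:
```python
from h import *
s=load('side'); yaw=-.152; dx=np.array([np.cos(yaw),np.sin(yaw)]); dy=np.array([-dx[1],dx[0]]); C0=np.array([.6235,.065])
f=lambda q:np.array(q)/6+[250-.42,200-.42]
for lab,q,z in(('rack near foot corner',[313,432],.030),('rack far foot corner',[382,385],.030),('rack rear-near foot',[177,352],.030),('base front-near bottom',[318,492],.003),('base rear-near bottom',[152,390],.003),('base front-far bottom',[418,425],.003),('plate near front',[318,525],.003),('plate rear near',[115,407],.003)):
    p=pts(s,[f(q)],z)[0,:2]-C0; print(lab,(p@dx*1000).round(1),(p@dy*1000).round(1))
```

```text
rack near foot corner -41.1 25.7
rack far foot corner -42.0 -18.1
rack rear-near foot 39.4 23.4
base front-near bottom -47.4 29.5
base rear-near bottom 53.2 25.4
base front-far bottom -50.1 -33.6
plate near front -61.7 45.7
plate rear near 57.0 44.8
```

Emit:
send_rows([
  [[0,0.07,0.1],[0,0,0.02],-1],
  [[0,0,0.2],[0,0,0],-1],
  [[0,0,0.2],[0,0,0],-1],
  [[0,0,0.2],[0,0,0],-1],
  [[0,0,0.06],[0,0,0],-1],
  [[0,0,0],[0,0,0],-1],
])

```text
time_s: 16.7
ee_pos: [0.6256, 0.0643, 0.0268]
eef_rot: [3.141, 0.001, -0.152]
force: [-0.4, 0.6, -0.9]
grip_width: 0.0458
grip_force: 25.0
```

Run:
```python
from h import *
go([.6255,.0647,.0248],[np.pi,0,-.152])
```

```text
t 16.7 pos [0.6256 0.0643 0.0268] rpy [ 3.1415e+00  7.0000e-04 -1.5180e-01] F [-0.4  0.6 -0.9] w 0.0458 gf 25.0
turn [0.   0.01 0.  ] shift [-0.01 -0.01  0.07]
```

Emit:
send_rows([
  [[0,0,0.05],[0,0,0],-1],
  [[0,0,0],[0,0,0],-1],
  [[0,0,0],[0,0,0],0.25],
  [[0,0,0],[0,0,0],0.25],
  [[0,0,0],[0,0,0],0.25],
  [[0,0,0],[0,0,0],0.25],
])

```text
time_s: 17.3
ee_pos: [0.6259, 0.0643, 0.0259]
eef_rot: [-3.142, -0.0, -0.152]
force: [0.1, -0.5, -0.4]
grip_width: 0.0589
grip_force: 0.0
```

Run:
```python
from h import *
go([.6255,.0647,.1248],[np.pi,0,-.152])
```

```text
t 17.3 pos [0.6259 0.0643 0.0259] rpy [-3.1415e+00 -2.0000e-04 -1.5180e-01] F [ 0.1 -0.5 -0.4] w 0.0589 gf 0.0
turn [-0. -0.  0.] shift [-0.01 -0.01 -3.3 ]
```

Emit:
send_rows([
  [[0,0,-0.4],[0,0,0],0.25],
  [[0,0,-0.8],[0,0,0],0.25],
  [[0,0,-1],[0,0,0],0.25],
  [[0,0,-1],[0,0,0],-1],
  [[0,0,-1],[0,0,0],-1],
  [[0,0,-0.4],[0,0,0],-1],
  [[0.8,0,0],[0,0,0],-1],
  [[0.9,0,0],[0,0,0],-1],
  [[0.9,0,0],[0,0,0],-1],
  [[0.55,0,0],[0,0,0],-1],
  [[0,0,0],[0,0,0],-1],
])

```text
time_s: 18.4
ee_pos: [0.7199, 0.0495, 0.1622]
eef_rot: [3.141, 0.001, -0.152]
force: [-1.5, -0.6, -0.1]
grip_width: 0.0008
grip_force: 0.0
```

Run:
```python
from h import *
go([.7194,.0503,.105],[np.pi,0,-.152])
for n in('side','top'):
    s=snap(n); L=lid(s); L=L[(L[:,1]<.13)&(L[:,0]>-.012)]; i=np.argsort(L[:,1]); print(n,len(L),(L[i][::max(1,len(i)//15)]*1000).round(0).tolist())
s=load('side'); h=cv2.cvtColor(s['pixels'],cv2.COLOR_RGB2HSV)
yaw=-.152; dx=np.array([np.cos(yaw),np.sin(yaw)]); dy=np.array([-dx[1],dx[0]]); C0=np.array([.6235,.065])
for n in('side','top'):
    s=load(n); h=cv2.cvtColor(s['pixels'],cv2.COLOR_RGB2HSV)
    v,u=np.nonzero((h[...,0]>24)&(h[...,0]<34)&(h[...,1]>120)&(h[...,2]>90)); Q=pts(s,np.c_[u,v]); a=(Q[:,:2]-C0)@dx; b=(Q[:,:2]-C0)@dy
    k=(abs(a)<.06)&(abs(b)<.045)&(Q[:,2]>.027)&(Q[:,2]<.045); print(n,k.sum(),np.percentile(a[k],[1,99]).round(4),np.percentile(b[k],[1,99]).round(4),np.percentile(Q[k,2],[1,50,90,99]).round(4))
```

```text
t 18.4 pos [0.7199 0.0495 0.1622] rpy [ 3.1413e+00  1.3000e-03 -1.5240e-01] F [-1.5 -0.6 -0.1] w 0.0008 gf 0.0
turn [ 0.    0.01 -0.  ] shift [-0.02 -0.02  1.91]
side 169 [[-2.0, 31.0], [18.0, 36.0], [22.0, 43.0], [10.0, 51.0], [-1.0, 59.0], [19.0, 65.0], [5.0, 73.0], [8.0, 80.0], [8.0, 87.0], [-2.0, 94.0], [10.0, 105.0], [12.0, 109.0], [-1.0, 114.0], [-1.0, 118.0], [-0.0, 119.0], [-2.0, 121.0]]
top 0 []
side 50 [-0.0386  0.0358] [-0.0217  0.0243] [0.0276 0.033  0.0373 0.0389]Traceback (most recent call last):
  File "<stdin>", line 9, in <module>
IndexError: too many indices for array: array is 1-dimensional, but 2 were indexed
```

The rack is seated, with its centre within 2 mm of the box centre and its wall tops at about 36 mm. The lid is upright. I'll lower the closed fingers behind it and sweep it forward.

Emit:
send_rows([
  [[0,0,0.6],[0,0,0],-1],
  [[0,0,0.7],[0,0,0],-1],
  [[0,0,0.6],[0,0,0],-1],
  [[-0.2,0,0],[0,0,0],-1],
  [[-0.2,0,0],[0,0,0],-1],
  [[-0.2,0,0],[0,0,0],-1],
])

```text
time_s: 19.1
ee_pos: [0.7012, 0.0529, 0.1086]
eef_rot: [-3.141, -0.002, -0.152]
force: [0.7, -0.7, 1.0]
grip_width: 0.0004
grip_force: 0.7
```

Run:
```python
from h import *
go([.7194,.0503,.105],[np.pi,0,-.152])
```

```text
t 19.1 pos [0.7012 0.0529 0.1086] rpy [-3.1412e+00 -2.4000e-03 -1.5160e-01] F [ 0.7 -0.7  1. ] w 0.0004 gf 0.7
turn [-0.   -0.02  0.  ] shift [ 0.61 -0.01  0.12]
```

Emit:
send_rows([
  [[-0.26,0,0],[0,0,0],-1],
  [[-0.26,0,0],[0,0,0],-1],
  [[-0.26,0,0],[0,0,0],-1],
  [[-0.26,0,0],[0,0,0],-1],
  [[-0.3,0,0.07],[0,0,0],-1],
  [[-0.3,0,0.07],[0,0,0],-1],
  [[-0.28,0,0.12],[0,0,0],-1],
  [[-0.28,0,0.12],[0,0,0],-1],
  [[0,0,0],[0,0,0],-1],
])

```text
time_s: 20.0
ee_pos: [0.635, 0.0629, 0.0949]
eef_rot: [3.141, 0.001, -0.152]
force: [0.5, 0.1, -0.8]
grip_width: -0.0
grip_force: 0.0
```

Run:
```python
from h import *
go([.7194,.0503,.105],[np.pi,0,-.152])
s=snap('side'); L=lid(s); L=L[(L[:,1]<.125)]; i=np.argsort(L[:,0]); print(len(L),(L[i][::max(1,len(i)//25)]*1000).round(0).tolist())
```

```text
t 20.0 pos [0.635  0.0629 0.0949] rpy [ 3.1413e+00  1.4000e-03 -1.5160e-01] F [ 0.5  0.1 -0.8] w -0.0 gf 0.0
turn [0.   0.01 0.  ] shift [ 2.85 -0.01 -0.34]
253 [[-88.0, 39.0], [-77.0, 32.0], [-73.0, 32.0], [-71.0, 84.0], [-67.0, 91.0], [-66.0, 105.0], [-63.0, 102.0], [-61.0, 31.0], [-59.0, 35.0], [-55.0, 91.0], [-52.0, 89.0], [-49.0, 35.0], [-45.0, 40.0], [-42.0, 80.0], [-39.0, 31.0], [-36.0, 34.0], [-32.0, 34.0], [-30.0, 48.0], [-26.0, 50.0], [-22.0, 33.0], [-17.0, 50.0], [-13.0, 43.0], [-8.0, 40.0], [-3.0, 49.0], [3.0, 34.0], [10.0, 44.0]]
```

Emit:
send_rows([
  [[-0.24,0,0.17],[0,0,0],-1],
  [[-0.24,0,0.17],[0,0,0],-1],
  [[-0.22,0,0.22],[0,0,0],-1],
  [[-0.22,0,0.22],[0,0,0],-1],
  [[-0.16,0,0.25],[0,0,0],-1],
  [[-0.16,0,0.25],[0,0,0],-1],
  [[-0.1,0,0.2],[0,0,0],-1],
  [[0,0,0.1],[0,0,0],-1],
  [[0,0,0],[0,0,0],-1],
])

```text
time_s: 20.95
ee_pos: [0.5962, 0.0688, 0.0474]
eef_rot: [3.141, 0.001, -0.152]
force: [0.4, -0.1, 0.1]
grip_width: 0.0003
grip_force: 0.0
```

Run:
```python
from h import *
go([.7194,.0503,.045],[np.pi,0,-.152])
```

```text
t 20.95 pos [0.5962 0.0688 0.0474] rpy [ 3.1414e+00  8.0000e-04 -1.5180e-01] F [ 0.4 -0.1  0.1] w 0.0003 gf 0.0
turn [0.   0.01 0.  ] shift [ 4.15 -0.01  0.08]
```

Now I'll press down gently until there is contact force.

Emit:
send_rows([
  [[0,0,0.06],[0,0,0],-1],
  [[0,0,0.04],[0,0,0],-1],
  [[0,0,0.02],[0,0,0],-1],
  [[0,0,0],[0,0,0],-1],
])

```text
time_s: 21.35
ee_pos: [0.5967, 0.0688, 0.0451]
eef_rot: [-3.141, -0.001, -0.152]
force: [-3.8, -0.3, 6.9]
grip_width: 0.0001
grip_force: 3.7
```

Run:
```python
from h import *
go([.7194,.0503,.045],[np.pi,0,-.152])
```

```text
t 21.35 pos [0.5967 0.0688 0.0451] rpy [-3.1415e+00 -6.0000e-04 -1.5180e-01] F [-3.8 -0.3  6.9] w 0.0001 gf 3.7
turn [-0.   -0.01  0.  ] shift [ 4.14 -0.01  0.  ]
```

It is shut: 7 N at z = 45 mm. I'll retreat and check the end state.

Emit:
send_rows([
  [[0,0,-0.3],[0,0,0],-1],
  [[0,0,-0.9],[0,0,0],-1],
  [[0,0,-1],[0,0,0],-1],
  [[0,-0.5,-1],[0,0,0],-1],
  [[-0.9,-0.9,-0.5],[0,0,0],-1],
  [[-0.9,-0.9,0],[0,0,0],-1],
  [[-0.9,-0.9,0],[0,0,0],-1],
  [[-0.9,-0.9,0],[0,0,0],-1],
  [[-0.5,-0.9,0],[0,0,0],-1],
  [[0,0,0],[0,0,0],-1],
  [[0,0,0],[0,0,0],-1],
])

```text
time_s: 22.45
ee_pos: [0.4976, 0.2358, 0.1558]
eef_rot: [-3.141, -0.001, -0.151]
force: [-0.0, -0.1, -0.5]
grip_width: -0.0
grip_force: 0.0
```

Run:
```python
from h import *
go([.4,.2,.16],[np.pi,0,-.152])
yaw=-.152; dx=np.array([np.cos(yaw),np.sin(yaw)]); dy=np.array([-dx[1],dx[0]]); C0=np.array([.6235,.065])
vv,uu=np.mgrid[0:480,0:640]
for n in('top','side'):
    c=snap(n); P=pts(c,np.c_[uu.ravel(),vv.ravel()]); a=(P[:,:2]-C0)@dx; b=(P[:,:2]-C0)@dy
    for k,nm in enumerate('LMR'):
        m=(abs(a)<.045)&(abs(b+.1*k)<.028)&(P[:,2]<.1); f=np.polyfit(a[m],P[m,2],1) if m.sum()>9 else None; print(n,nm,m.sum(),'slope,z',f if f is None else f.round(4))
    rgb=c['pixels'].reshape(-1,3); sx=np.array([.38,-.12]); d=P[:,:2]-sx; x=d@dx; y=d@dy
    for lab,lo,hi in(('handle',-.07,.02),('blade',.03,.095)):
        m=(x>lo)&(x<hi)&(abs(y)<.012)&(P[:,2]<.1)&(rgb.sum(1)>200); print(n,lab,m.sum(),np.percentile(P[m,2],[5,50,95]).round(4) if m.any() else '')
```

```text
t 22.45 pos [0.4976 0.2358 0.1558] rpy [-3.1414e+00 -6.0000e-04 -1.5060e-01] F [-0.  -0.1 -0.5] w -0.0 gf 0.0
turn [-0.   -0.    0.01] shift [-3.04  1.67 -0.14]
top L 822 slope,z [-0.0005  0.045 ]
top M 831 slope,z [-0.0024  0.0448]
top R 852 slope,z [-0.0043  0.0448]
top handle 300 [-0.0002  0.0166  0.0202]
top blade 259 [-0.0008  0.0092  0.0128]
side L 116 slope,z [-0.0524  0.0359]
side M 256 slope,z [-0.0151  0.0424]
side R 271 slope,z [-0.0135  0.0424]
side handle 283 [0.0008 0.0137 0.0202]
side blade 147 [-0.001   0.0095  0.0141]
```

All three lids are level at 45 mm and the spatula lies flat (handle top about 17 mm, blade about 9 mm). The arm touches nothing, so I'm handing in.

```bash
python3 -c "
from station import *
print(hand_in())"
```

```text
the job is handed in; nothing more can be done
None
```

The loose rack is in the left box with its lid shut again, the other two boxes were left shut, and the spatula lies flat on the bench; the job was handed in at about 22 s, but no verdict came back.

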